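Isolate the polisher, bin the finished knife stand, switch back on

TASK

Turn the polisher's red isolator handle from on (green mark) to off (white mark) before you touch the finished brass knife stand in its outfeed lane. Then lift the stand out, set it upright on the cork pad and let go of it for a moment; take it up again the other way and lower it gently, without dropping it, upright onto the floor of the green tote, sitting crosswise in it (its long side across the tote's narrow width, like the stand in the red tote). Finally turn the handle fully back on; leave everything else where it is.

Things in the scene. Friction and masses are not known exactly. Their poses are not given: they have to be found in the camera images.
- handle (a joint): Isolator handle's angle about its vertical axis: 0 = ON (black pointer end at the green mark), 1.30 = OFF (pointer at the white mark), both stops; grows anticlockwise seen from above. An over-centre spring drives it to the nearer stop with up to 0.25 N m, friction included (let go before half way and it snaps back). Starts ON.
- handle_axis (a point): Point on the handle's axis at mid height of its bar, 100 mm above the bench. Bar: red, 90 mm long, 18 mm wide, 34 mm tall (83 to 117 mm above the bench), centred on the axis within 1 mm; under it a hub of 22 mm radius, then a round yellow plate, top at 71 mm, on a fixed grey box 140 x 140 mm. The point turns with the handle.
- handle_pointer (a point): Centre of the black pointer end of the bar, 41 mm from the axis at the same height; from handle_axis to here is the direction of the bar.
- stand: Brass knife stand to move, 0.2 to 0.42 kg, a block with flat sides: 60 mm long (y), 32 mm wide (x), 56 mm tall (z up); 8 mm slot along y in its top. Origin: centre of underside. It starts on the lane's floor, 12 mm above the bench, long side along the lane, between clear guards 4 mm higher than its top: there it can be taken only by its short ends, with 40 mm or more free beyond each.
- polisher: Fixed green polishing machine with its outfeed lane. Origin: on the bench under the middle of the guarded lane; y runs along the lane, away from the machine, whose front (210 mm tall) is at y = -160 mm. Lane floor 12 mm above the bench, 60 mm wide. Guards: clear, 40 mm apart, 5 mm thick, from y = -85 to +85 mm, tops 72 mm above the bench.
- pad: Fixed cork pad 110 x 110 mm, 6 mm thick; origin: centre of its underside, on the bench.
- tote: Fixed green open tote, outside 170 mm (x) by 80 mm (y) by 68 mm tall, walls 5 mm, so inside 160 by 70 mm; inner floor 6 mm above its underside. Origin: centre of its underside, on the bench. The stand must sit with its y along the tote's y (either way round).
- reject_tote: Fixed red tote, the same size and shape as the green one; leave it alone. The two totes may change places.
- reject: Rejected brass stand, the same as the other, standing crosswise in the red tote; leave it. Origin: centre of its underside.
- hammer: Bystander: hammer lying on the bench, 240 mm long; origin at its middle, on the bench.
- brush: Bystander: hand brush lying on the bench, 170 mm long; origin at its middle, on the bench.
- screwdriver: Bystander: red screwdriver lying on the bench, 200 mm long; origin at its middle, on the bench.
- jar: Bystander: jar of polish, 68 mm in diameter, 90 mm tall, standing; origin: centre of its underside.
- mug: Bystander: blue mug, 80 mm in diameter, 90 mm tall, standing; origin: centre of its underside.
Not all that is in view belongs to the job. Leave any blue or turquoise look-alike of the stand alone.

How it is judged:
By the outcome, as a careful person would: the job done as asked, in the order asked, and still so for the second after the job is handed in, with the robot touching nothing.
It also fails if it takes over 72 s, if anything falls off the work surface, if the arm or the gripper's body presses on something with over 40 N, if the wrist force passes 120 N, or if a joint passes its speed limit or range.

ROBOT

A 6-joint arm with a two-finger parallel gripper is mounted at the origin on the work surface. World frame = base frame: x ahead of the robot, y to its left, z up, the work surface at z = 0. Lengths are in m, angles in rad, forces in N, time in s.
With the tool pointing down it reaches from about 0.35 to 0.95 m from the base axis. Payload 17.4 kg.
Tool frame: the origin (TCP) lies at the very end of the fingers, on their centre line; the grasp point (between the pads) lies 19 mm behind it; z points along the fingers, y is the line along which they close (so a half turn about z gives the same grasp; the last joint's range is limited). The gripper opens to 93 mm and grips with 3 to 60 N. Pads are 15 mm wide; open, the fingers measure 128 mm over their backs; the gripper's body (75 mm by 188 mm) begins 65 mm behind the grasp point.
Start: joints at [1.267, 0.116, 1.442, -0, 1.584, -0.038], TCP at [0.177, 0.651, 0.219] pointing down, gripper open.
Joint ranges: [-2.83, 2.83], [-0.83, 2.19], [0.07, 2.5], [-1.14, 4.28], [0.01, 3], [-2.97, 2.97]. Speed limits (rad/s): [1.89, 1.89, 2.22, 3.14, 3.14, 3.14].

INTERFACE

Orientations are given as [roll, pitch, yaw] about the fixed x, y, z axes, in that order (R = Rz(yaw) Ry(pitch) Rx(roll)).
In Python, from plant import observe, grab_frame, job_done gives the robot as it stands. The module is installed in compiled form; this text tells all that it offers.
- The arm moves only by the tool send_rows, never from a script. Its argument "deltas" is a list of rows, each a list of 7 numbers: the turn, a rotation vector about the world's x, y, z in units of 5 degrees (1.0 is 5 degrees), then the shift along the world's x, y, z in units of 0.03 m (1.0 is 0.03 m), then the opening, from 0 (shut) to 1 (fully open). A call has 1 to 5 rows; each row shifts and turns the commanded pose from where the row before left it; what a row does not reach is not made up. A row lasts 1/10 s, in which the tool goes at most 50 mm and 8.59 degrees, less where a joint would pass 70% of its speed; a pose out of reach is approached as far as the arm can. A call with a number of a shift or a turn outside -1 to 1 is refused whole. A call with a gripper value outside its range is refused whole. The fingers move at their own pace and stop on an object; "newtons" is the grip in N (left out, the last holds). Time passes only in rows, so rows that do not move let the fingers close. It gives the time, the measured TCP pose, the force, the opening and the grip force at its end, in the units of the state.
- observe(): the state, without advancing time (a new reading comes with each control period).
- grab_frame(name): name is "scene" or "top" or "wrist"; returns a dict with "image" (400x640x3 uint8, red, green, blue), "vfov" (degrees; the focal length in pixels is half the picture's height over the tangent of half this angle, whatever the lens; pixels are square), "cx", "cy" (the principal point, pixels), "rvec" (rotation vector, rad) and "tvec" (3), from world to camera coordinates, as OpenCV has them; the wrist camera has in their place "T_tool_cam" (4x4, takes a point from camera to tool coordinates, whose origin is the TCP and whose axes are the flange's). Camera axes: x right, y down, z forward; pixel columns grow to the right and rows downward; lengths in m; the calibration is good to about 2 mm. A picture is of the moment at which its call begins: read the wrist's pose just before it. There is no depth.
- job_done(): hands the job in; it is judged then, once.
The state is a dict: "t": time; "joint_pos": joint angles; "qvel": joint speeds; "tau": joint torques, N m; "eef_pos": TCP position; "ee_rot": TCP orientation; "contact_force": force on the tool from outside, world axes, zero at the start; "torque": the same for the moment, N m; "grip_width": finger opening in m; "grip_force": force on a finger pad.
Only numpy, scipy, OpenCV 4.12 (cv2) and the standard library are available. Lean on these libraries where they do the work, as an engineer would, in place of code of your own. Each camera call takes 0.05 s, during which the arm holds its last target. There are 200 camera calls.

## Working session

There is one attempt and no reset: what is moved stays moved. The work goes in short steps, Python scripts to look and compute and a tool call to move; the robot and the scene stay as the last step left them, time stands still between calls to the robot, and variables do not carry over. Pictures are saved under pics/ and viewed, at most 10 in all, crops included, and the job is handed in when it is done.

Besides the shell and the picture viewer there is one more tool, called after "Emit:" by a JSON object that holds its "name" and its "arguments", one argument or row to a line. send_rows: Moves the arm, as the interface text tells. Shifts and turns lie within -1 to 1; 1 stands for 0.03 m of shift or 5 degrees of turn. Its arguments: {"type":"object","properties":{"deltas":{"type":"array"},"newtons":{"type":"number"}},"required":["deltas"]}

```bash
mkdir -p pics; cat > h.py <<'E'
import numpy as np, cv2
from plant import observe, grab_frame, job_done
from scipy.spatial.transform import Rotation as R
def cam(name):
    s=observe(); f=grab_frame(name); im=f["image"]
    F=200/np.tan(np.radians(f["vfov"])/2)
    if name=="wrist":
        T=np.array(f["T_tool_cam"]); Rt=R.from_euler('xyz',s["ee_rot"]).as_matrix()
        Rc=Rt@T[:3,:3]; c=Rt@T[:3,3]+np.array(s["eef_pos"])
    else:
        Rw=cv2.Rodrigues(np.array(f["rvec"],float))[0]; Rc=Rw.T; c=-Rc@np.array(f["tvec"]).ravel()
    return dict(im=im,F=F,cx=f["cx"],cy=f["cy"],R=Rc,c=c)
def ray(C,u,v):
    d=C["R"]@np.array([(u-C["cx"])/C["F"],(v-C["cy"])/C["F"],1]); return C["c"],d/np.linalg.norm(d)
def atz(C,u,v,z):
    c,d=ray(C,u,v); return (c+d*(z-c[2])/d[2])
def tri(*o):
    A=0;b=0
    for C,u,v in o:
        c,d=ray(C,u,v);P=np.eye(3)-np.outer(d,d);A=A+P;b=b+P@c
    return np.linalg.solve(A,b)
def proj(C,p):
    q=C["R"].T@(np.array(p)-C["c"]); return C["F"]*q[0]/q[2]+C["cx"],C["F"]*q[1]/q[2]+C["cy"]
E
python3 - <<'E'
from h import *
import pickle
np.set_printoptions(precision=4,suppress=True)
D={n:cam(n) for n in("scene","top","wrist")}
pickle.dump(D,open("d0.pkl","wb"))
for n in("scene","top"):
    cv2.imwrite(f"pics/{n}0.png",cv2.resize(D[n]["im"][:,:,::-1],(800,500),interpolation=cv2.INTER_CUBIC))
    print(n,D[n]["c"],D[n]["F"],D[n]["cx"],D[n]["cy"]);print(D[n]["R"])
print(D["wrist"]["c"]);print(D["wrist"]["R"]);print(observe())
E
```

```text
scene [ 1.1322 -0.4233  1.0191] 453.88618745453965 311.01553625074763 195.2388449701855
[[ 0.5003  0.6799 -0.5361]
 [ 0.8659 -0.393   0.3096]
 [-0.0002 -0.6191 -0.7853]]
top [ 0.2762 -0.047   1.3318] 374.49419476575747 305.342399377526 194.4347628491775
[[ 0.0063 -0.9807  0.1953]
 [-1.     -0.006   0.0021]
 [-0.0009 -0.1953 -0.9808]]
[0.0957 0.673  0.3849]
[[ 0.2626  0.9209  0.2882]
 [ 0.9649 -0.2501 -0.0802]
 [-0.0017  0.2991 -0.9542]]
{'t': 0.15, 'joint_pos': array([ 1.2672,  0.1164,  1.4421, -0.    ,  1.584 , -0.0378]), 'qvel': array([-0.0002, -0.0022, -0.0034,  0.0001, -0.    , -0.0005]), 'tau': array([  0.0019, -72.1759, -62.2955,   0.078 ,   0.0226,  -0.0001]), 'eef_pos': array([0.1773, 0.6511, 0.2181]), 'ee_rot': array([-3.1407, -0.    ,  2.8757]), 'contact_force': array([ 0.1508, -0.4489, -0.282 ]), 'torque': array([-0.0236,  0.0319, -0.0578]), 'grip_force': 0.0, 'grip_width': 0.09289790122047353}
```

View pics/scene0.png

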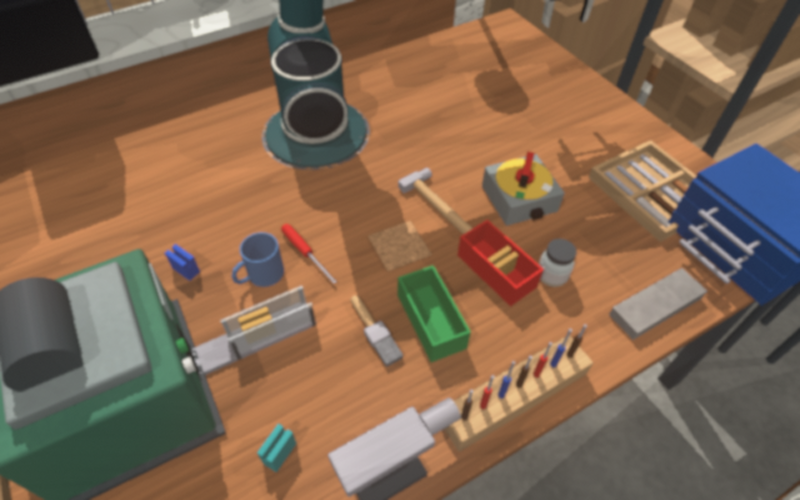

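View pics/top0.png

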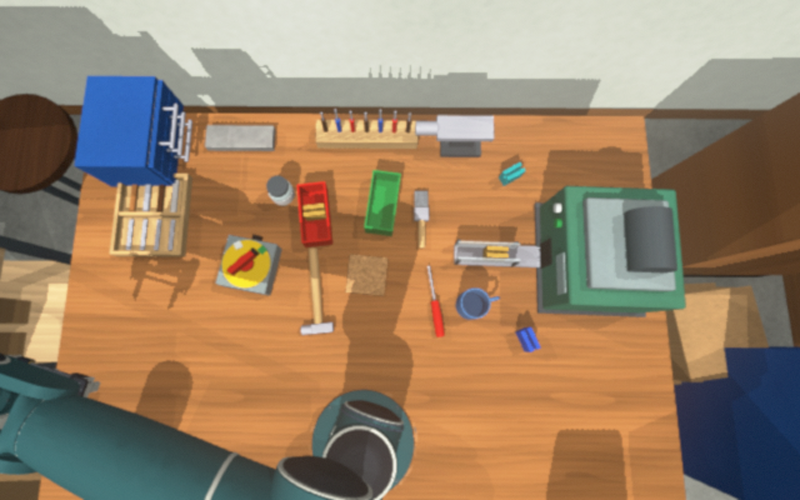

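The scene and top views show one brass stand in the clear lane (top 498,252; scene 255,318). These could be mistaken for it: the brass one in the red tote (top 315,210), the turquoise block (512,173) and the blue block (528,340). I choose the one in the lane. The handle is at top (245,260), the pad at (367,274) and the green tote at (382,202). Next, one close-up composite.

```bash
python3 - <<'E'
from h import *
import pickle
D=pickle.load(open("d0.pkl","rb"))
def crop(n,u,v,w=100,h=75):
    im=D[n]["im"][:,:,::-1]; u=int(u/1.25-w/2);v=int(v/1.25-h/2); print(n,"origin",u,v)
    return cv2.resize(im[v:v+h,u:u+w],(400,300),interpolation=cv2.INTER_CUBIC)
A=np.vstack([np.hstack([crop("top",250,262),crop("scene",523,182)]),np.hstack([crop("top",497,252),crop("scene",262,318)])])
cv2.imwrite("pics/c1.png",A)
E
```

```text
top origin 150 172
scene origin 368 108
top origin 347 164
scene origin 159 216
```

View pics/c1.png

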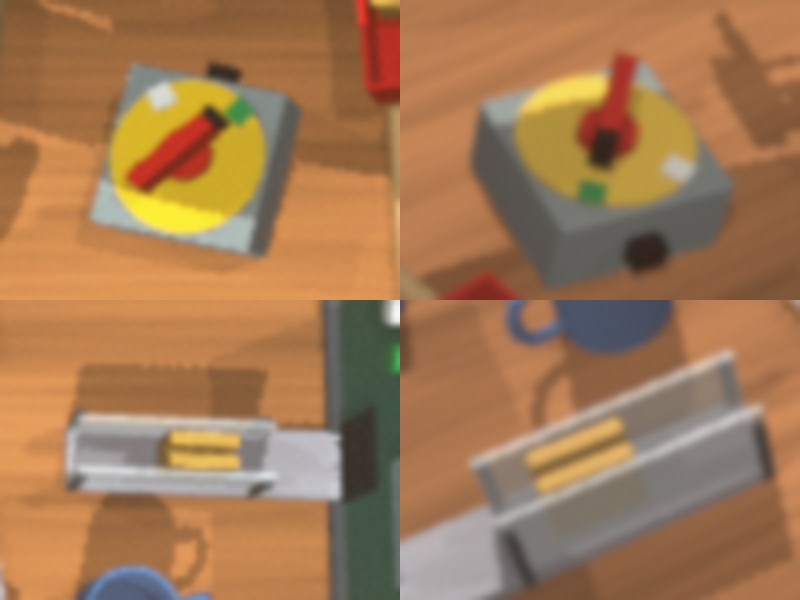

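The close-up confirms the handle's black pointer end at the green mark: top px (204,201.5), scene px (419,145), with the white mark further anticlockwise. The brass stand is between the guards: top centre px (398,201.5), scene px (204,255).

```bash
python3 - <<'E'
from h import *
import pickle
np.set_printoptions(precision=4,suppress=True)
D=pickle.load(open("d0.pkl","rb")); T=D["top"];S=D["scene"]
print("ptr",tri((T,204,201.5),(S,418.75,145)),atz(T,204,201.5,.117))
print("tail",tri((T,185,216.5),(S,424,123.5)),atz(T,185,216.5,.117))
print("stand",tri((T,397.75,201.5),(S,204,254.75)),atz(T,397.75,201.5,.068))
def quad(u0,v0,pts,z):
    return np.array([atz(T,u0+a/4,v0+b/4,z) for a,b in pts])
q=quad(347,164,[(168,132),(240,133),(240,169),(165,168)],.068);print(q)
q=quad(347,164,[(78,112),(272,122),(268,182),(72,175)],.072);print("guards",q)
# colour blobs
for n,C in(("top",T),("scene",S)):
    h=cv2.cvtColor(C["im"],cv2.COLOR_RGB2HSV).astype(int)
    g=((h[...,0]>50)&(h[...,0]<75)&(h[...,1]>150)&(h[...,2]>60)).astype(np.uint8)
    k,l,st,c=cv2.connectedComponentsWithStats(g)
    for i in range(1,k):
        if st[i,4]>100:
            r=cv2.minAreaRect(np.argwhere(l==i)[:,::-1].astype(np.float32)); print(n,st[i],r); b=cv2.boxPoints(r)
            if n=="top": print(np.array([atz(T,*p,.068) for p in b]))
# pad
print("pad",[atz(T,x/1.25,y/1.25,.006) for x,y in((350,256),(387,257),(384,295),(347,291))], tri((T,367/1.25,274/1.25),(S,400/1.25,246/1.25)))
print("tote c",tri((T,382/1.25,202/1.25),(S,434/1.25,312/1.25)))
E
```

```text
ptr [0.4966 0.2963 0.0946] [0.4923 0.2895 0.117 ]
tail [0.4441 0.353  0.1082] [0.4421 0.3487 0.117 ]
stand [ 0.5066 -0.3634  0.0595] [ 0.5051 -0.3611  0.068 ]
[[ 0.5206 -0.3317  0.068 ]
 [ 0.5201 -0.3935  0.068 ]
 [ 0.4888 -0.3921  0.068 ]
 [ 0.4892 -0.328   0.068 ]]
guards [[ 0.5368 -0.2542  0.072 ]
 [ 0.5291 -0.4203  0.072 ]
 [ 0.477  -0.4143  0.072 ]
 [ 0.482  -0.2477  0.072 ]]
pad [array([0.5017, 0.0466, 0.006 ]), array([ 0.4994, -0.0597,  0.006 ]), array([ 0.3905, -0.0517,  0.006 ]), array([0.4012, 0.0531, 0.006 ])] [ 0.4516 -0.0017 -0.0034]
tote c [ 0.6558 -0.0436  0.0327]
```

Emit:
{"name": "send_rows", "arguments": {
  "deltas": [
    [0, 0, -0.62, 0.88, -1, 0.1, 1],
    [0, 0, -0.62, 0.88, -1, 0.1, 1],
    [0, 0, -0.62, 0.88, -1, 0.1, 1],
    [0, 0, -0.62, 0.88, -1, 0.1, 1],
    [0, 0, -0.62, 0.88, -1, 0.1, 1]
  ]
}}

```text
t: 0.65
eef_pos: [0.3101, 0.4999, 0.2336]
ee_rot: [-3.141, 0.0, 2.603]
contact_force: [0.5, 0.6, 0.3]
grip_width: 0.0932
grip_force: 0.0
```

Emit:
{"name": "send_rows", "arguments": {
  "deltas": [
    [0, 0, -0.62, 0.88, -1, 0.1, 1],
    [0, 0, -0.62, 0.88, -1, 0.1, 1],
    [0, 0, -0.62, 0.88, -1, 0.1, 1],
    [0, 0, -0.62, 0.88, -1, 0.1, 1],
    [0, 0, -0.62, 0.88, -1, 0.1, 1]
  ]
}}

```text
t: 1.15
eef_pos: [0.4421, 0.3499, 0.2487]
ee_rot: [-3.142, -0.0, 2.333]
contact_force: [0.6, 0.9, 0.4]
grip_width: 0.0929
grip_force: 0.0
```

Emit:
{"name": "send_rows", "arguments": {
  "deltas": [
    [0, 0, -0.62, 0.88, -1, 0.1, 1],
    [0, 0, 0, 0, 0, 0, 1],
    [0, 0, 0, 0, 0, 0, 1]
  ]
}}

```text
t: 1.45
eef_pos: [0.468, 0.3208, 0.2514]
ee_rot: [-3.141, -0.0, 2.279]
contact_force: [0.6, 0.4, -0.9]
grip_width: 0.0931
grip_force: 0.0
```

```bash
cat > look.py <<'E'
from h import *
import pickle,sys
np.set_printoptions(precision=4,suppress=True)
n=sys.argv[1]
D={"wrist":cam("wrist"),"top":cam("top"),"scene":cam("scene")}
pickle.dump(D,open(n+".pkl","wb"))
cv2.imwrite(f"pics/{n}.png",D["wrist"]["im"][:,:,::-1])
s=observe();print(s["eef_pos"],s["ee_rot"],s["joint_pos"],s["t"],s["grip_width"],s["grip_force"])
E
python3 look.py w1
```

```text
[0.4671 0.322  0.2514] [-3.1413 -0.0002  2.2822] [ 0.5586 -0.1254  1.6295  0.0002  1.6378 -0.1528] 1.6 0.09304449452472469 0.0
```

View pics/w1.png

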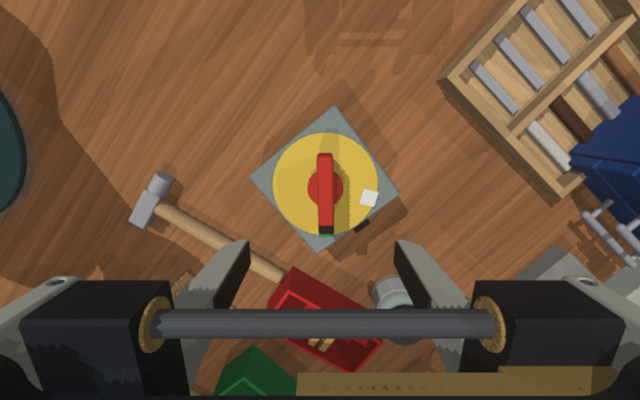

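The wrist view shows the bar running straight up and down the picture, with the tail end at (325,154) and the pointer end's outer edge at (326,234). Everything else is clear of the fingers.

```bash
python3 - <<'E'
from h import *
import pickle
np.set_printoptions(precision=4,suppress=True)
W=pickle.load(open("w1.pkl","rb"))["wrist"];T=pickle.load(open("d0.pkl","rb"))["top"]
b=atz(W,325,154,.117);a=atz(W,326,228,.117);print(a,b,(a+b)/2,np.linalg.norm(a-b),np.degrees(np.arctan2(*(a-b)[1::-1])))
print(tri((W,326,231),(T,204.5,200.5)), tri((W,325,154),(T,183,217)))
h=cv2.cvtColor(W["im"],cv2.COLOR_RGB2HSV).astype(int)
m=((h[...,0]>22)&(h[...,0]<32)&(h[...,1]>150)).astype(np.uint8);m[240:]=0
c=max(cv2.findContours(m,0,1)[0],key=cv2.contourArea);e=cv2.fitEllipse(cv2.convexHull(c));print(e,atz(W,*e[0],.071))
E
```

```text
[0.4954 0.2947 0.117 ] [0.4398 0.3574 0.117 ] [0.4676 0.326  0.117 ] 0.08378272674405396 -48.41639316117335
[0.4981 0.29   0.1111] [0.4407 0.3568 0.1118]
((324.93609619140625, 183.34487915039062), (101.02649688720703, 103.68331146240234), 90.77324676513672) [0.4677 0.3256 0.071 ]
```

Emit:
{"name": "send_rows", "arguments": {
  "deltas": [
    [0, 0, 0, 0.03, 0.12, -1, 1],
    [0, 0, 0, 0, 0, -1, 1],
    [0, 0, 0, 0, 0, -1, 0.6],
    [0, 0, 0, 0, 0, -1, 0.5],
    [0, 0, 0, 0, 0, -1, 0.5]
  ]
}}

```text
t: 2.1
eef_pos: [0.4677, 0.3258, 0.1004]
ee_rot: [3.141, -0.0, 2.283]
contact_force: [0.3, 0.0, 0.7]
grip_width: 0.0736
grip_force: 0.0
```

Emit:
{"name": "send_rows", "arguments": {
  "deltas": [
    [0, 0, 0, 0, 0, -0.3, 0.4],
    [0, 0, 0, 0, 0, 0, 0],
    [0, 0, 0, 0, 0, 0, 0],
    [0, 0, 0, 0, 0, 0, 0],
    [0, 0, 0, 0, 0, 0, 0]
  ],
  "newtons": 25
}}

```text
t: 2.6
eef_pos: [0.4691, 0.3252, 0.094]
ee_rot: [3.14, 0.0, 2.281]
contact_force: [0.4, -0.3, 0.8]
grip_width: 0.0334
grip_force: 0.0
```

Emit:
{"name": "send_rows", "arguments": {
  "deltas": [
    [0, 0, 0, 0, 0, 0, 0],
    [0, 0, 0, 0, 0, 0, 0]
  ]
}}

```text
t: 2.8
eef_pos: [0.4689, 0.3251, 0.0931]
ee_rot: [3.14, 0.0, 2.281]
contact_force: [13.7, 11.3, -2.1]
grip_width: 0.0178
grip_force: 25.5
```

Emit:
{"name": "send_rows", "arguments": {
  "deltas": [
    [0, 0, 0.3, 0.02, 0.02, 0, 0],
    [0, 0, 0.8, 0.02, 0.01, 0, 0],
    [0, 0, 1, 0, 0, 0, 0],
    [0, 0, 1, 0, 0, 0, 0],
    [0, 0, 1, 0, 0, 0, 0]
  ]
}}

```text
t: 3.3
eef_pos: [0.4686, 0.3247, 0.0931]
ee_rot: [-3.138, -0.002, 2.642]
contact_force: [-17.2, -14.1, 14.8]
grip_width: 0.0179
grip_force: 25.0
```

Emit:
{"name": "send_rows", "arguments": {
  "deltas": [
    [0, 0, 1, 0, 0, 0, 0],
    [0, 0, 1, 0, 0, 0, 0],
    [0, 0, 1, 0, 0, 0, 0],
    [0, 0, 1, 0, 0, 0, 0],
    [0, 0, 1, 0, 0, 0, 0]
  ]
}}

```text
t: 3.8
eef_pos: [0.4683, 0.3237, 0.093]
ee_rot: [-3.136, -0.004, 3.079]
contact_force: [-20.7, -24.0, 18.3]
grip_width: 0.0179
grip_force: 25.0
```

Emit:
{"name": "send_rows", "arguments": {
  "deltas": [
    [0, 0, 1, 0, 0, 0, 0],
    [0, 0, 1, 0, 0, 0, 0],
    [0, 0, 1, 0, 0, 0, 0],
    [0, 0, 1, 0, 0, 0, 0],
    [0, 0, 0.9, 0, 0, 0, 0]
  ]
}}

```text
t: 4.3
eef_pos: [0.4686, 0.3226, 0.093]
ee_rot: [-3.136, -0.006, -2.777]
contact_force: [-18.3, -33.2, 19.9]
grip_width: 0.018
grip_force: 24.9
```

Emit:
{"name": "send_rows", "arguments": {
  "deltas": [
    [0, 0, 0, 0, 0, 0, 0],
    [0, 0, 0, 0, 0, 0, 0]
  ]
}}

```text
t: 4.5
eef_pos: [0.4686, 0.3226, 0.0929]
ee_rot: [-3.136, -0.006, -2.78]
contact_force: [-16.7, -31.0, 19.7]
grip_width: 0.0181
grip_force: 24.9
```

```bash
python3 -c "
from h import *
s=observe();print(s['ee_rot'],s['eef_pos'],s['torque'],s['joint_pos'],s['contact_force'])"
```

```text
[-3.13629216 -0.00603279 -2.78034625] [0.46864826 0.32263245 0.09292402] [-5.42064997  2.98978925  0.18858996] [ 0.56021635 -0.04727097  1.81553902 -0.00407726  1.38028761 -1.37105637] [-16.74207757 -30.9800077   19.67047877]
```

Emit:
{"name": "send_rows", "arguments": {
  "deltas": [
    [0, 0, 0, 0, -0.08, 0, 0.6],
    [0, 0, 0, 0, 0, 0, 0.6],
    [0, 0, 0, 0, 0, 0, 0.8],
    [0, 0, 0, 0, 0, 0, 1]
  ]
}}

```text
t: 4.9
eef_pos: [0.4698, 0.3236, 0.0926]
ee_rot: [3.141, -0.0, -2.78]
contact_force: [-0.2, 0.0, -0.1]
grip_width: 0.0454
grip_force: 0.0
```

Emit:
{"name": "send_rows", "arguments": {
  "deltas": [
    [0, 0, 0, 0, 0, 1, 1],
    [0, 0, 0, 0, 0, 1, 1],
    [0, 0, 0, 0, 0, 1, 1],
    [0, 0, 0, 0, 0, 1, 1],
    [0, 0, 0, 0, 0, 1, 1]
  ]
}}

```text
t: 5.4
eef_pos: [0.4697, 0.3235, 0.2439]
ee_rot: [3.142, 0.0, -2.78]
contact_force: [0.6, -0.2, -0.5]
grip_width: 0.0856
grip_force: 0.0
```

Emit:
{"name": "send_rows", "arguments": {
  "deltas": [
    [0, 0, 0, 0, 0, 0, 1],
    [0, 0, 0, 0, 0, 0, 1]
  ]
}}

```text
t: 5.6
eef_pos: [0.4699, 0.3236, 0.2428]
ee_rot: [3.141, 0.001, -2.78]
contact_force: [0.2, -0.4, 0.2]
grip_width: 0.0926
grip_force: 0.0
```

```bash
python3 look.py w2
```

```text
[0.4695 0.3233 0.2413] [-3.1413 -0.0017 -2.7807] [ 0.5582 -0.1167  1.6379 -0.      1.6222 -1.3735] 5.75 0.09292444600887355 0.0
```

View pics/w2.png

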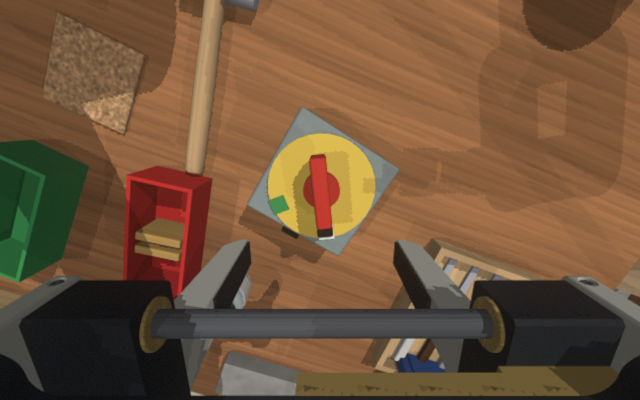

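The wrist view shows the handle against its OFF stop: the pointer end at (325,236) covers the white mark and the green mark at (278,204) is free. Now over to the lane.

Emit:
{"name": "send_rows", "arguments": {
  "deltas": [
    [0, 0, -0.2, 0.05, -1, 0, 1],
    [0, 0, -0.2, 0.05, -1, 0, 1],
    [0, 0, -0.2, 0.05, -1, 0, 1],
    [0, 0, -0.2, 0.05, -1, 0, 1],
    [0, 0, -0.2, 0.05, -1, 0, 1]
  ]
}}

```text
t: 6.25
eef_pos: [0.477, 0.1722, 0.2416]
ee_rot: [-3.142, -0.001, -2.869]
contact_force: [0.5, 0.3, 0.4]
grip_width: 0.093
grip_force: 0.0
```

Emit:
{"name": "send_rows", "arguments": {
  "deltas": [
    [0, 0, -0.2, 0.05, -1, 0, 1],
    [0, 0, -0.2, 0.05, -1, 0, 1],
    [0, 0, -0.2, 0.05, -1, 0, 1],
    [0, 0, -0.2, 0.05, -1, 0, 1],
    [0, 0, -0.2, 0.05, -1, 0, 1]
  ]
}}

```text
t: 6.75
eef_pos: [0.4845, 0.0222, 0.2417]
ee_rot: [3.141, -0.001, -2.956]
contact_force: [1.1, -0.0, -0.5]
grip_width: 0.0928
grip_force: 0.0
```

Emit:
{"name": "send_rows", "arguments": {
  "deltas": [
    [0, 0, -0.2, 0.05, -1, 0, 1],
    [0, 0, -0.2, 0.05, -1, 0, 1],
    [0, 0, -0.2, 0.05, -1, 0, 1],
    [0, 0, -0.2, 0.05, -1, 0, 1],
    [0, 0, -0.2, 0.05, -1, 0, 1]
  ]
}}

```text
t: 7.25
eef_pos: [0.492, -0.1278, 0.2416]
ee_rot: [3.141, -0.001, -3.043]
contact_force: [0.3, 0.1, 0.3]
grip_width: 0.0928
grip_force: 0.0
```

Emit:
{"name": "send_rows", "arguments": {
  "deltas": [
    [0, 0, -0.2, 0.05, -1, 0, 1],
    [0, 0, -0.2, 0.05, -1, 0, 1],
    [0, 0, -0.2, 0.05, -1, 0, 1],
    [0, 0, -0.2, 0.05, -1, 0, 1],
    [0, 0, -0.2, 0.05, -1, 0, 1]
  ]
}}

```text
t: 7.75
eef_pos: [0.4995, -0.2777, 0.2415]
ee_rot: [3.141, -0.001, -3.131]
contact_force: [0.4, 0.3, 0.3]
grip_width: 0.0932
grip_force: 0.0
```

Emit:
{"name": "send_rows", "arguments": {
  "deltas": [
    [0, 0, -0.2, 0.05, -1, 0, 1],
    [0, 0, -0.2, 0.05, -1, 0, 1],
    [0, 0, -0.2, 0.05, -0.8, 0, 1],
    [0, 0, 0, 0, 0, 0, 1],
    [0, 0, 0, 0, 0, 0, 1]
  ]
}}

```text
t: 8.25
eef_pos: [0.5041, -0.3605, 0.2415]
ee_rot: [3.14, -0.001, 3.101]
contact_force: [-0.2, -0.1, 0.2]
grip_width: 0.0932
grip_force: 0.0
```

```bash
python3 look.py w3
```

```text
[ 0.5044 -0.3598  0.2425] [ 3.1413 -0.0001  3.1019] [-0.6608 -0.0094  1.5336  0.0001  1.6176 -2.1919] 8.4 0.09281295078564678 0.0
```

View pics/w3.png

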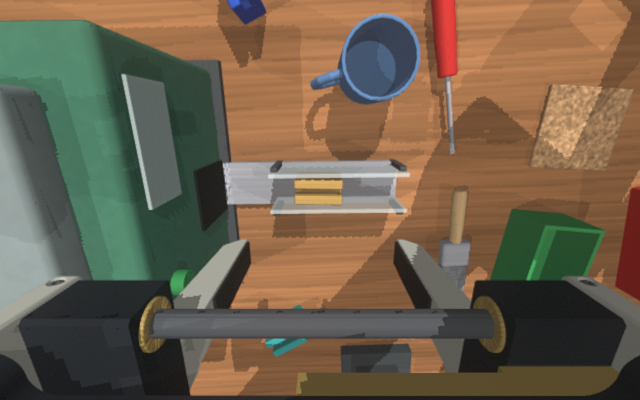

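The wrist view shows the brass stand in the lane, its top spanning (294,180)-(343,204). The guards' upper edges run along rows ~176 and ~211.

```bash
python3 - <<'E'
from h import *
import pickle
np.set_printoptions(precision=4,suppress=True)
D=pickle.load(open("w3.pkl","rb"));W=D["wrist"]
h=cv2.cvtColor(W["im"],cv2.COLOR_RGB2HSV).astype(int)
m=((h[...,0]>15)&(h[...,0]<28)&(h[...,1]>110)&(h[...,2]>150)).astype(np.uint8)
m[:165]=0;m[225:]=0;m[:,:270]=0;m[:,400:]=0
p=np.argwhere(m)[:,::-1].astype(np.float32);r=cv2.minAreaRect(p);b=cv2.boxPoints(r);print(r)
q=np.array([atz(W,*x,.068) for x in b]);print(q,q.mean(0))
for z in(.068,.062):print(z,atz(W,*r[0],z))
T=pickle.load(open("d0.pkl","rb"))["top"];print("tri",tri((W,*r[0]),(T,397.75,201.5)))
g=[atz(W,*x,.072) for x in((272,176),(408,174),(272,212),(408,210))];print(np.array(g))
E
```

```text
((318.0, 192.0), (24.0, 48.0), 90.0)
[[ 0.4922 -0.3944  0.068 ]
 [ 0.4946 -0.3357  0.068 ]
 [ 0.5253 -0.3363  0.068 ]
 [ 0.5228 -0.3965  0.068 ]] [ 0.5087 -0.3657  0.068 ]
0.068 [ 0.5085 -0.3657  0.068 ]
0.062 [ 0.5101 -0.3659  0.062 ]
tri [ 0.5097 -0.3653  0.0549]
[[ 0.4853 -0.42    0.072 ]
 [ 0.4896 -0.2567  0.072 ]
 [ 0.5309 -0.4243  0.072 ]
 [ 0.5353 -0.2544  0.072 ]]
```

Emit:
{"name": "send_rows", "arguments": {
  "deltas": [
    [0, 0, 0, 0.15, -0.19, -1, 1],
    [0, 0, 0, 0, 0, -1, 1],
    [0, 0, 0, 0, 0, -1, 1],
    [0, 0, 0, 0, 0, -1, 1],
    [0, 0, 0, 0, 0, -1, 1]
  ]
}}

```text
t: 8.9
eef_pos: [0.5089, -0.3654, 0.0918]
ee_rot: [-3.141, 0.0, 3.102]
contact_force: [0.1, -0.9, 0.2]
grip_width: 0.0929
grip_force: 0.0
```

Emit:
{"name": "send_rows", "arguments": {
  "deltas": [
    [0, 0, 0, 0, 0, -0.8, 1],
    [0, 0, 0, 0, 0, -0.7, 1],
    [0, 0, 0, 0, 0, -0.6, 1],
    [0, 0, 0, 0, 0, -0.1, 1],
    [0, 0, 0, 0, 0, 0, 1]
  ]
}}

```text
t: 9.4
eef_pos: [0.5089, -0.366, 0.0267]
ee_rot: [3.141, -0.0, 3.101]
contact_force: [0.5, 0.4, -0.3]
grip_width: 0.0928
grip_force: 0.0
```

Emit:
{"name": "send_rows", "arguments": {
  "deltas": [
    [0, 0, 0, 0, 0, 0, 0.5],
    [0, 0, 0, 0, 0, 0, 0.5],
    [0, 0, 0, 0, 0, 0, 0.5],
    [0, 0, 0, 0, 0, 0, 0.5]
  ],
  "newtons": 25
}}

```text
t: 9.8
eef_pos: [0.5089, -0.3664, 0.0271]
ee_rot: [-3.141, 0.0, 3.101]
contact_force: [-0.4, 0.3, -0.5]
grip_width: 0.0654
grip_force: 0.0
```

Emit:
{"name": "send_rows", "arguments": {
  "deltas": [
    [0, 0, 0, 0, 0, 0, 0],
    [0, 0, 0, 0, 0, 0, 0],
    [0, 0, 0, 0, 0, 0, 0],
    [0, 0, 0, 0, 0, 0, 0]
  ],
  "newtons": 30
}}

```text
t: 10.2
eef_pos: [0.5089, -0.3662, 0.027]
ee_rot: [3.141, 0.0, 3.101]
contact_force: [-1.4, 4.1, 5.2]
grip_width: 0.0595
grip_force: 30.0
```

Emit:
{"name": "send_rows", "arguments": {
  "deltas": [
    [0, 0, 0, 0, 0, 0.2, 0],
    [0, 0, 0, 0, 0, 0.5, 0],
    [0, 0, 0, 0, 0, 0.8, 0],
    [0, 0, 0, 0, 0, 1, 0],
    [0, 0, 0, 0, 0, 1, 0]
  ]
}}

```text
t: 10.7
eef_pos: [0.5086, -0.3663, 0.1335]
ee_rot: [-3.141, -0.0, 3.101]
contact_force: [-0.5, 0.0, -3.7]
grip_width: 0.0596
grip_force: 30.0
```

Emit:
{"name": "send_rows", "arguments": {
  "deltas": [
    [0, 0, 0, 0, 0, 1, 0],
    [0, 0, 0, 0, 0, 0.5, 0],
    [0, 0, 0, 0, 0, 0, 0]
  ]
}}

```text
t: 11.0
eef_pos: [0.5094, -0.3668, 0.1793]
ee_rot: [-3.139, 0.003, 3.101]
contact_force: [-0.3, 0.8, -4.2]
grip_width: 0.0598
grip_force: 30.0
```

```bash
python3 look.py w4; python3 - <<'E'
from h import *
import pickle
np.set_printoptions(precision=4,suppress=True)
D=pickle.load(open("w3.pkl","rb"));W=D["wrist"];T=D["top"]
# pad corners at z=.006 in top crop: draw pad + green tote
D=pickle.load(open("w4.pkl","rb"))
im=D["top"]["im"][120:250,260:360,::-1]
cv2.imwrite("pics/c2.png",np.hstack([cv2.resize(im,(400,520),interpolation=cv2.INTER_CUBIC),cv2.resize(D["wrist"]["im"][:,:,::-1],(400,250))[[*range(250)]+[0]*270]]))
E
```

```text
[ 0.5083 -0.366   0.1749] [ 3.1404 -0.0018  3.1009] [-0.6647  0.0272  1.606  -0.      1.5105 -2.1948] 11.15 0.059749965154654715 29.960370037006214
```

View pics/c2.png

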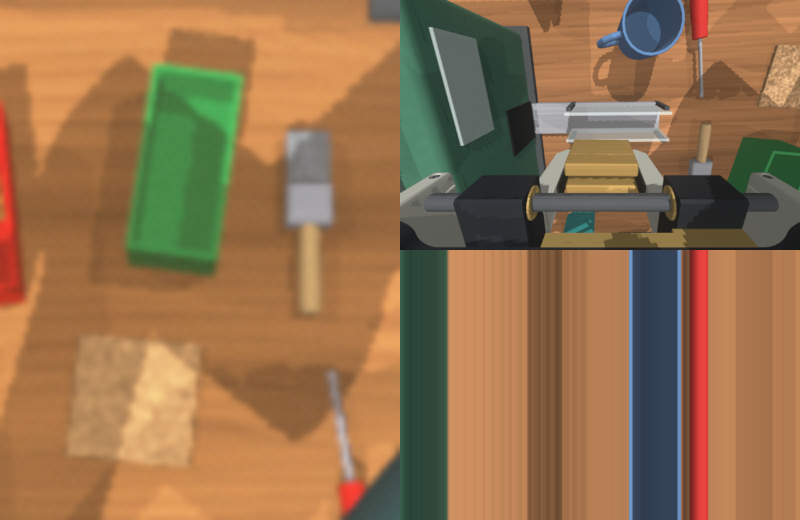

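The composite shows the stand held between the fingers and the lane empty. In the left panel the green tote's rim corners are at about (153,66), (243,75), (217,260) and (128,249). The pad corners are at (79,335), (200,345), (190,466) and (68,455).

```bash
python3 - <<'E'
from h import *
import pickle
np.set_printoptions(precision=4,suppress=True)
T=pickle.load(open("w4.pkl","rb"))["top"]
P=np.array([atz(T,260+a/4,120+b/4,.006) for a,b in((79,335),(200,345),(190,466),(68,455))]);print("pad",P,P.mean(0))
Q=np.array([atz(T,260+a/4,120+b/4,.068) for a,b in((153,66),(243,75),(217,260),(128,249))]);print("tote",Q,Q.mean(0))
for q in(P,Q):
    d=(q[0]+q[1]-q[2]-q[3])/2;print(np.linalg.norm(d),np.degrees(np.arctan2(d[1],d[0])),np.linalg.norm(q[0]-q[1]))
E
```

```text
pad [[ 0.5055  0.0476  0.006 ]
 [ 0.4971 -0.0611  0.006 ]
 [ 0.3888 -0.0527  0.006 ]
 [ 0.3978  0.0552  0.006 ]] [ 0.4473 -0.0028  0.006 ]
tote [[ 0.7374 -0.0178  0.068 ]
 [ 0.7295 -0.0976  0.068 ]
 [ 0.5613 -0.0749  0.068 ]
 [ 0.5706  0.0022  0.068 ]] [ 0.6497 -0.047   0.068 ]
0.10827413308860276 -4.24110370388872 0.10902127442788778
0.1688657909490139 -7.270825015462148 0.08025482670249487
```

Emit:
{"name": "send_rows", "arguments": {
  "deltas": [
    [0, 0, -0.1, -0.1, 0.5, 0, 0],
    [0, 0, -0.1, -0.17, 1, 0, 0],
    [0, 0, -0.1, -0.17, 1, 0, 0],
    [0, 0, -0.1, -0.17, 1, 0, 0],
    [0, 0, -0.1, -0.17, 1, 0, 0]
  ]
}}

```text
t: 11.65
eef_pos: [0.4845, -0.2294, 0.1752]
ee_rot: [3.141, -0.002, 3.057]
contact_force: [-0.2, -0.6, -4.7]
grip_width: 0.0599
grip_force: 30.0
```

Emit:
{"name": "send_rows", "arguments": {
  "deltas": [
    [0, 0, -0.1, -0.17, 1, 0, 0],
    [0, 0, -0.1, -0.17, 1, 0, 0],
    [0, 0, -0.1, -0.17, 1, 0, 0],
    [0, 0, -0.1, -0.17, 1, 0, 0],
    [0, 0, -0.1, -0.17, 1, 0, 0]
  ]
}}

```text
t: 12.15
eef_pos: [0.4588, -0.0796, 0.1754]
ee_rot: [3.141, -0.001, 3.013]
contact_force: [0.4, 0.5, -3.4]
grip_width: 0.0598
grip_force: 30.0
```

Emit:
{"name": "send_rows", "arguments": {
  "deltas": [
    [0, 0, 0, -0.17, 1, 0, 0],
    [0, 0, 0, -0.17, 1, -0.2, 0],
    [0, 0, 0, -0.1, 0.6, -0.5, 0],
    [0, 0, 0, 0, 0, -1, 0],
    [0, 0, 0, 0, 0, -1, 0]
  ]
}}

```text
t: 12.65
eef_pos: [0.4459, -0.0022, 0.0939]
ee_rot: [3.142, -0.0, 3.015]
contact_force: [0.4, -0.5, -4.1]
grip_width: 0.0598
grip_force: 30.0
```

Emit:
{"name": "send_rows", "arguments": {
  "deltas": [
    [0, 0, 0, 0, 0, -0.8, 0],
    [0, 0, 0, 0, 0, -0.5, 0],
    [0, 0, 0, 0, 0, -0.2, 0],
    [0, 0, 0, 0, 0, 0, 0]
  ]
}}

```text
t: 13.05
eef_pos: [0.4464, -0.0032, 0.0502]
ee_rot: [-3.142, -0.001, 3.014]
contact_force: [0.8, -1.0, -3.9]
grip_width: 0.06
grip_force: 30.0
```

```bash
python3 look.py w5
```

```text
[ 0.4473 -0.0033  0.0518] [3.1415 0.0015 3.0136] [-0.0645 -0.307   2.1095 -0.      1.3376 -1.5073] 13.2 0.05992540277473294 29.960401980788447
```

Descend ~29 mm to contact, slowly.

Emit:
{"name": "send_rows", "arguments": {
  "deltas": [
    [0, 0, 0, 0, 0, -0.5, 0],
    [0, 0, 0, 0, 0, -0.3, 0],
    [0, 0, 0, 0, 0, -0.08, 0],
    [0, 0, 0, 0, 0, -0.04, 0],
    [0, 0, 0, 0, 0, 0, 0]
  ]
}}

```text
t: 13.7
eef_pos: [0.4467, -0.0033, 0.023]
ee_rot: [-3.142, -0.0, 3.014]
contact_force: [-0.4, -0.1, -3.8]
grip_width: 0.06
grip_force: 30.0
```

Emit:
{"name": "send_rows", "arguments": {
  "deltas": [
    [0, 0, 0, 0, 0, -0.04, 0],
    [0, 0, 0, 0, 0, 0, 0]
  ]
}}

```text
t: 13.9
eef_pos: [0.4469, -0.0033, 0.022]
ee_rot: [3.142, 0.0, 3.014]
contact_force: [-0.1, 0.3, -4.3]
grip_width: 0.0594
grip_force: 30.0
```

Emit:
{"name": "send_rows", "arguments": {
  "deltas": [
    [0, 0, 0, 0, 0, -0.03, 0],
    [0, 0, 0, 0, 0, 0, 0]
  ]
}}

```text
t: 14.1
eef_pos: [0.4468, -0.0033, 0.021]
ee_rot: [3.142, 0.0, 3.014]
contact_force: [-0.1, 0.1, -4.7]
grip_width: 0.0598
grip_force: 30.0
```

Emit:
{"name": "send_rows", "arguments": {
  "deltas": [
    [0, 0, 0, 0, 0, -0.03, 0],
    [0, 0, 0, 0, 0, 0, 0]
  ]
}}

```text
t: 14.3
eef_pos: [0.4469, -0.0033, 0.0209]
ee_rot: [3.142, 0.0, 3.014]
contact_force: [-6.9, -0.5, 9.3]
grip_width: 0.0596
grip_force: 30.0
```

Emit:
{"name": "send_rows", "arguments": {
  "deltas": [
    [0, 0, 0, 0, 0, 0, 0.8],
    [0, 0, 0, 0, 0, 0, 1],
    [0, 0, 0, 0, 0, 0, 1],
    [0, 0, 0, 0, 0, 0, 1],
    [0, 0, 0, 0, 0, 0, 1]
  ]
}}

```text
t: 14.8
eef_pos: [0.4467, -0.0033, 0.02]
ee_rot: [-3.142, -0.0, 3.014]
contact_force: [-0.4, -0.5, 0.1]
grip_width: 0.0918
grip_force: 0.0
```

Emit:
{"name": "send_rows", "arguments": {
  "deltas": [
    [0, 0, 0, 0, 0, 0.4, 1],
    [0, 0, 0, 0, 0, 1, 1],
    [0, 0, 0, 0, 0, 1, 1],
    [0, 0, -1, 0, 0, 1, 1],
    [0, 0, -1, 0, 0, 1, 1]
  ]
}}

```text
t: 15.3
eef_pos: [0.4466, -0.0033, 0.1543]
ee_rot: [3.141, 0.001, 2.836]
contact_force: [0.4, -0.5, -0.1]
grip_width: 0.0928
grip_force: 0.0
```

Emit:
{"name": "send_rows", "arguments": {
  "deltas": [
    [0, 0, -1, 0, 0, 1, 1],
    [0, 0, -1, 0, 0, 1, 1],
    [0, 0, -1, 0, 0, 0.3, 1],
    [0, 0, -1, 0, 0, 0, 1],
    [0, 0, -1, 0, 0, 0, 1]
  ]
}}

```text
t: 15.8
eef_pos: [0.4467, -0.0033, 0.2225]
ee_rot: [3.141, 0.001, 2.399]
contact_force: [0.4, -0.2, 0.1]
grip_width: 0.0932
grip_force: 0.0
```

Emit:
{"name": "send_rows", "arguments": {
  "deltas": [
    [0, 0, -1, 0, 0, 0, 1],
    [0, 0, -1, 0, 0, 0, 1],
    [0, 0, -1, 0, 0, 0, 1],
    [0, 0, -1, 0, 0, 0, 1],
    [0, 0, -1, 0, 0, 0, 1]
  ]
}}

```text
t: 16.3
eef_pos: [0.4466, -0.0033, 0.222]
ee_rot: [3.141, 0.0, 1.963]
contact_force: [0.4, -0.2, -0.5]
grip_width: 0.0933
grip_force: 0.0
```

Emit:
{"name": "send_rows", "arguments": {
  "deltas": [
    [0, 0, -1, 0, 0, 0, 1],
    [0, 0, -1, 0, 0, 0, 1],
    [0, 0, -1, 0, 0, 0, 1],
    [0, 0, -1, 0, 0, 0, 1],
    [0, 0, -1, 0, 0, 0, 1]
  ]
}}

```text
t: 16.8
eef_pos: [0.4466, -0.0033, 0.222]
ee_rot: [3.141, 0.0, 1.527]
contact_force: [-0.7, -0.2, -0.2]
grip_width: 0.0928
grip_force: 0.0
```

Emit:
{"name": "send_rows", "arguments": {
  "deltas": [
    [0, 0, -1, 0, 0, 0, 1],
    [0, 0, 0, 0, 0, 0, 1],
    [0, 0, 0, 0, 0, 0, 1]
  ]
}}

```text
t: 17.1
eef_pos: [0.4467, -0.0033, 0.2216]
ee_rot: [3.141, -0.0, 1.446]
contact_force: [-0.6, 0.3, -0.6]
grip_width: 0.0929
grip_force: 0.0
```

```bash
python3 look.py w6
```

```text
[ 0.4467 -0.0033  0.2213] [ 3.1415 -0.      1.4445] [-0.0645 -0.3989  1.8994  0.      1.641   0.0618] 17.25 0.09300522673738204 0.0
```

View pics/w6.png

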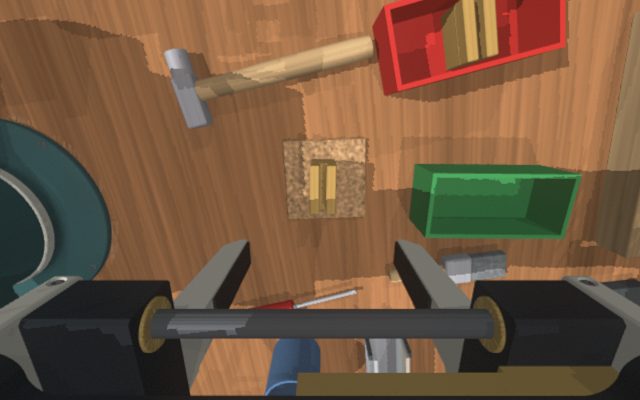

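The stand is upright on the pad, with its top at about (312-336, 160-214). The green tote is at (413-580, 164-238). I'll fit the tote's pose to its silhouette in the wrist and top views, and the stand's from its yellow top.

```bash
cat > fit.py <<'E'
from h import *
import pickle
from scipy.optimize import minimize
np.set_printoptions(precision=4,suppress=True)
D=pickle.load(open("w6.pkl","rb"))
def mask(C,roi):
    h=cv2.cvtColor(C["im"],cv2.COLOR_RGB2HSV).astype(int)
    m=((h[...,0]>50)&(h[...,0]<80)&(h[...,1]>120)).astype(np.uint8)
    k=np.zeros_like(m);u0,v0,u1,v1=roi;k[v0:v1,u0:u1]=m[v0:v1,u0:u1];return cv2.morphologyEx(k,cv2.MORPH_CLOSE,np.ones((5,5)))
V=[(D["wrist"],mask(D["wrist"],(395,150,600,250))),(D["top"],mask(D["top"],(285,130,325,195)))]
for C,m in V: print(m.sum(),cv2.boundingRect(m))
def iou(x,C,m):
    c,s=np.cos(x[2]),np.sin(x[2])
    p=[proj(C,(x[0]+c*a-s*b,x[1]+s*a+c*b,z)) for a in(-.085,.085) for b in(-.04,.04) for z in(0,.068)]
    k=np.zeros_like(m);h=cv2.convexHull((np.array(p)*256).astype(np.int32));cv2.fillConvexPoly(k,h,1,shift=8)
    return (k&m).sum()/(k|m).sum()
for vs in(V,V[:1],V[1:]):
    best=max((minimize(lambda x:-sum(iou(x,*v) for v in vs),[.65,-.047,-.127],method="Nelder-Mead",options=dict(initial_simplex=[[.65+d,-.047,-.127],[.66,-.045,-.1],[.64,-.04,-.15],[.645,-.055,-.12]])) for d in(0,.01)),key=lambda r:-r.fun)
    print(best.x,np.degrees(best.x[2]),best.fun/len(vs))
W=D["wrist"];h=cv2.cvtColor(W["im"],cv2.COLOR_RGB2HSV).astype(int)
print(np.array([atz(W,u,v,.062) for u,v in((311,166),(336,166),(310,214),(336,214))]))
E
python3 fit.py
```

```text
7835 (414, 165, 167, 73)
317 (294, 144, 24, 26)
[ 0.6533 -0.0484 -0.1349] -7.727425900456424 -0.4584572125129087
[ 0.6539 -0.0498 -0.1261] -7.224514494136702 -0.6620194338825518
[ 0.6761 -0.0471 -0.0638] -3.652877654927752 -0.25919869174161897
[[ 0.4371  0.0264  0.062 ]
 [ 0.4658  0.0228  0.062 ]
 [ 0.4279 -0.0316  0.062 ]
 [ 0.4593 -0.0356  0.062 ]]
```

```bash
sed -i 's/^V=.*/D0=pickle.load(open("w4.pkl","rb"))\ndef hull(m):\n    k=np.zeros_like(m);c=np.vstack([c for c in cv2.findContours(m,0,1)[0] if cv2.contourArea(c)>15]);cv2.fillConvexPoly(k,cv2.convexHull(c),1);return k\nV=[(D["wrist"],hull(mask(D["wrist"],(395,150,600,250)))),(D0["top"],hull(mask(D0["top"],(285,130,325,195))))]/' fit.py; python3 fit.py
```

```text
10269 (414, 169, 167, 69)
1079 (293, 137, 27, 49)
[ 0.6568 -0.0475 -0.127 ] -7.274644676358436 -0.866330345402686
[ 0.6535 -0.0481 -0.1459] -8.360563986322742 -0.8684878213802436
[ 0.6595 -0.0462 -0.1076] -6.164769344362299 -0.8800978792822186
[[ 0.4371  0.0264  0.062 ]
 [ 0.4658  0.0228  0.062 ]
 [ 0.4279 -0.0316  0.062 ]
 [ 0.4593 -0.0356  0.062 ]]
```

Emit:
{"name": "send_rows", "arguments": {
  "deltas": [
    [0, 0, 0, 0.02, -0.03, -1, 1],
    [0, 0, 0, 0, 0, -1, 1],
    [0, 0, 0, 0, 0, -1, 0.9],
    [0, 0, 0, 0, 0, -1, 0.8],
    [0, 0, 0, 0, 0, -1, 0.7]
  ]
}}

```text
t: 17.75
eef_pos: [0.4472, -0.0042, 0.07]
ee_rot: [3.141, -0.0, 1.444]
contact_force: [0.4, -0.2, 0.0]
grip_width: 0.0736
grip_force: 0.0
```

Emit:
{"name": "send_rows", "arguments": {
  "deltas": [
    [0, 0, 0, 0, 0, -0.8, 0.6],
    [0, 0, 0, 0, 0, -0.6, 0.5],
    [0, 0, 0, 0, 0, -0.15, 0.4],
    [0, 0, 0, 0, 0, 0, 0],
    [0, 0, 0, 0, 0, 0, 0]
  ]
}}

```text
t: 18.25
eef_pos: [0.4479, -0.0042, 0.0256]
ee_rot: [3.14, -0.0, 1.443]
contact_force: [-0.2, 0.7, -0.0]
grip_width: 0.0333
grip_force: 0.0
```

Emit:
{"name": "send_rows", "arguments": {
  "deltas": [
    [0, 0, 0, 0, 0, 0, 0],
    [0, 0, 0, 0, 0, 0, 0],
    [0, 0, 0, 0, 0, 0, 0]
  ]
}}

```text
t: 18.55
eef_pos: [0.4479, -0.0042, 0.0257]
ee_rot: [3.14, -0.0, 1.443]
contact_force: [-3.3, 0.1, 6.9]
grip_width: 0.0318
grip_force: 30.0
```

Emit:
{"name": "send_rows", "arguments": {
  "deltas": [
    [0, 0, 0, 0, 0, 0, 0],
    [0, 0, 0, 0, 0, 0, 0],
    [0, 0, 0, 0, 0, 0, 0]
  ]
}}

```text
t: 18.85
eef_pos: [0.4479, -0.0042, 0.0257]
ee_rot: [3.14, -0.0, 1.443]
contact_force: [-2.3, 0.6, 6.7]
grip_width: 0.0319
grip_force: 30.0
```

Emit:
{"name": "send_rows", "arguments": {
  "deltas": [
    [0, 0, 0, 0, 0, 0.3, 0],
    [0, 0, 0, 0, 0, 0.7, 0],
    [0, 0, 0, 0, 0, 1, 0],
    [0, 0, 0, 0, 0, 1, 0],
    [0, 0, 0, 0, 0, 1, 0]
  ]
}}

```text
t: 19.35
eef_pos: [0.447, -0.0042, 0.1462]
ee_rot: [3.142, 0.0, 1.443]
contact_force: [1.1, -0.8, -3.3]
grip_width: 0.0318
grip_force: 30.0
```

Emit:
{"name": "send_rows", "arguments": {
  "deltas": [
    [0, 0, 0, 0.5, -0.1, 1, 0],
    [0, 0, 0, 1, -0.2, 0, 0],
    [0, 0, 0, 1, -0.2, 0, 0],
    [0, 0, 0, 1, -0.2, 0, 0],
    [0, 0, 0, 1, -0.2, 0, 0]
  ]
}}

```text
t: 19.85
eef_pos: [0.5833, -0.0314, 0.1749]
ee_rot: [-3.141, -0.0, 1.443]
contact_force: [-0.3, -0.3, -3.1]
grip_width: 0.0317
grip_force: 30.0
```

Emit:
{"name": "send_rows", "arguments": {
  "deltas": [
    [0, 0, 0, 1, -0.25, 0, 0],
    [0, 0, 0, 1, -0.3, 0, 0],
    [0, 0, 0, 0.4, 0, 0, 0],
    [0, 0, 0, 0, 0, 0, 0],
    [0, 0, 0, 0, 0, 0, 0]
  ]
}}

```text
t: 20.35
eef_pos: [0.6537, -0.0475, 0.1745]
ee_rot: [-3.141, -0.0, 1.443]
contact_force: [-0.3, 0.4, -3.5]
grip_width: 0.0318
grip_force: 30.0
```

```bash
python3 look.py w7; python3 - <<'E'
from h import *
import pickle
D=pickle.load(open("w7.pkl","rb"))
a=cv2.resize(D["wrist"]["im"][100:360,200:460,::-1],(520,520),interpolation=cv2.INTER_CUBIC)
b=cv2.resize(D["scene"]["im"][200:300,300:400,::-1],(280,280),interpolation=cv2.INTER_CUBIC)
b=cv2.copyMakeBorder(b,0,240,0,0,cv2.BORDER_CONSTANT)
cv2.imwrite("pics/c3.png",np.hstack([a,b]))
E
```

```text
[ 0.6536 -0.0474  0.175 ] [ 3.1413 -0.      1.4431] [-0.1114  0.0879  1.5424  0.      1.511   0.0163] 20.5 0.031990919121237874 29.968589544296265
```

View pics/c3.png

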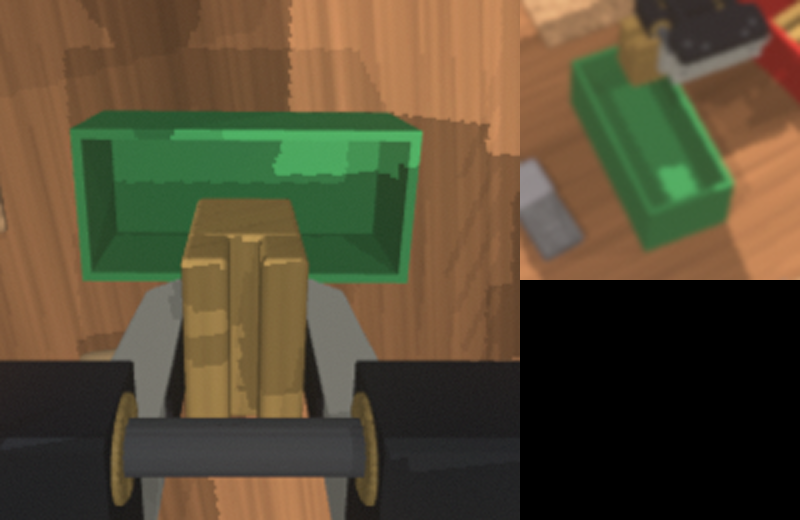

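The composite shows the stand held over the green tote. The rim's outer corners in the left panel are (72,129), (422,131), (408,282) and (84,279). The stand's far lower edge runs (200,200)-(293,200) and its far upper edge (183,262)-(305,262).

```bash
python3 - <<'E'
from h import *
import pickle
np.set_printoptions(precision=4,suppress=True)
D=pickle.load(open("w7.pkl","rb"));W=D["wrist"]
f=lambda p,z:np.array([atz(W,200+a/2,100+b/2,z) for a,b in p])
Q=f([(72,129),(422,131),(408,282),(84,279)],.068);print(Q,Q.mean(0))
d=(Q[1]+Q[2]-Q[0]-Q[3])/2;e=(Q[0]+Q[1]-Q[2]-Q[3])/2
print(np.linalg.norm(d),np.degrees(np.arctan2(d[1],d[0])),np.linalg.norm(e),np.degrees(np.arctan2(e[1],e[0])))
B=f([(200,200),(293,200)],.1553);U=f([(183,262),(305,262)],.2113);print(B,U)
y=np.array([np.cos(1.443),np.sin(1.443),0]);print("stand centre",B.mean(0)-.03*y,U.mean(0)-.03*y)
E
```

```text
[[ 0.5755  0.0016  0.068 ]
 [ 0.7432 -0.0209  0.068 ]
 [ 0.7332 -0.0999  0.068 ]
 [ 0.5646 -0.0767  0.068 ]] [ 0.6541 -0.049   0.068 ]
0.16968753657642513 -7.740312043058618 0.0793471989197012 82.43105866779123
[[ 0.6419 -0.017   0.1553]
 [ 0.6734 -0.0211  0.1553]] [[ 0.6419 -0.0165  0.2113]
 [ 0.6718 -0.0203  0.2113]]
stand centre [ 0.6538 -0.0488  0.1553] [ 0.6531 -0.0482  0.2113]
```

Emit:
{"name": "send_rows", "arguments": {
  "deltas": [
    [0, 0, -0.07, 0.02, -0.02, -0.5, 0],
    [0, 0, 0, 0, 0, -0.9, 0],
    [0, 0, 0, 0, 0, -0.9, 0],
    [0, 0, 0, 0, 0, -0.6, 0],
    [0, 0, 0, 0, 0, 0, 0]
  ]
}}

```text
t: 21.0
eef_pos: [0.6533, -0.0481, 0.0842]
ee_rot: [-3.137, 0.0, 1.437]
contact_force: [0.1, 0.1, -3.8]
grip_width: 0.0318
grip_force: 30.0
```

Emit:
{"name": "send_rows", "arguments": {
  "deltas": [
    [0, 0, 0, 0, 0, -0.5, 0],
    [0, 0, 0, 0, 0, -0.5, 0],
    [0, 0, 0, 0, 0, -0.5, 0],
    [0, 0, 0, 0, 0, -0.3, 0],
    [0, 0, 0, 0, 0, 0, 0]
  ]
}}

```text
t: 21.5
eef_pos: [0.6542, -0.0482, 0.0317]
ee_rot: [-3.139, 0.0, 1.437]
contact_force: [-1.0, -0.2, -3.1]
grip_width: 0.0321
grip_force: 30.0
```

Emit:
{"name": "send_rows", "arguments": {
  "deltas": [
    [0, 0, 0, 0, 0, -0.1, 0],
    [0, 0, 0, 0, 0, -0.05, 0],
    [0, 0, 0, 0, 0, 0, 0],
    [0, 0, 0, 0, 0, 0, 0]
  ]
}}

```text
t: 21.9
eef_pos: [0.6551, -0.0483, 0.0294]
ee_rot: [3.141, -0.0, 1.437]
contact_force: [0.1, -0.2, -3.2]
grip_width: 0.0316
grip_force: 30.0
```

Emit:
{"name": "send_rows", "arguments": {
  "deltas": [
    [0, 0, 0, 0, 0, -0.05, 0],
    [0, 0, 0, 0, 0, -0.03, 0],
    [0, 0, 0, 0, 0, 0, 0]
  ]
}}

```text
t: 22.2
eef_pos: [0.6548, -0.0483, 0.0265]
ee_rot: [-3.141, -0.0, 1.437]
contact_force: [-0.2, -0.6, -4.2]
grip_width: 0.0317
grip_force: 30.0
```

Emit:
{"name": "send_rows", "arguments": {
  "deltas": [
    [0, 0, 0, 0, 0, -0.03, 0],
    [0, 0, 0, 0, 0, 0, 0]
  ]
}}

```text
t: 22.4
eef_pos: [0.655, -0.0483, 0.0258]
ee_rot: [3.141, -0.0, 1.437]
contact_force: [-0.3, -0.0, -3.7]
grip_width: 0.0316
grip_force: 30.0
```

Emit:
{"name": "send_rows", "arguments": {
  "deltas": [
    [0, 0, 0, 0, 0, -0.03, 0],
    [0, 0, 0, 0, 0, 0, 0]
  ]
}}

```text
t: 22.6
eef_pos: [0.655, -0.0483, 0.0257]
ee_rot: [3.141, -0.0, 1.437]
contact_force: [-4.8, 0.5, 5.8]
grip_width: 0.0319
grip_force: 30.0
```

Emit:
{"name": "send_rows", "arguments": {
  "deltas": [
    [0, 0, 0, 0, 0, 0, 0.5],
    [0, 0, 0, 0, 0, 0, 0.8],
    [0, 0, 0, 0, 0, 0, 0.8],
    [0, 0, 0, 0, 0, 0, 0.8],
    [0, 0, 0, 0, 0, 0, 0.8]
  ]
}}

```text
t: 23.1
eef_pos: [0.655, -0.0483, 0.0248]
ee_rot: [3.142, -0.0, 1.437]
contact_force: [0.1, 0.3, 0.2]
grip_width: 0.067
grip_force: 0.0
```

Emit:
{"name": "send_rows", "arguments": {
  "deltas": [
    [0, 0, 0, 0, 0, 0.4, 0.8],
    [0, 0, 0, 0, 0, 1, 0.8],
    [0, 0, 0, 0, 0, 1, 0.8],
    [0, 0, 0, 0, 0, 1, 0.8],
    [0, 0, 0, 0, 0, 1, 0.8]
  ]
}}

```text
t: 23.6
eef_pos: [0.6548, -0.0483, 0.1592]
ee_rot: [3.141, -0.0, 1.437]
contact_force: [-0.0, -0.2, 0.4]
grip_width: 0.0744
grip_force: 0.0
```

Emit:
{"name": "send_rows", "arguments": {
  "deltas": [
    [0, 0, 0, 0, 0, 1, 1],
    [0, 0, 0, 0, 0, 1, 1],
    [0, 0, 0, 0, 0, 0.6, 1],
    [0, 0, 0, 0, 0, 0, 1]
  ]
}}

```text
t: 24.0
eef_pos: [0.6556, -0.0484, 0.2382]
ee_rot: [3.137, -0.0, 1.437]
contact_force: [0.6, 0.1, 0.5]
grip_width: 0.0929
grip_force: 0.0
```

Emit:
{"name": "send_rows", "arguments": {
  "deltas": [
    [0, 0, 0.98, -0.25, 0.5, 0, 1],
    [0, 0, 0.98, -0.25, 0.5, 0, 1],
    [0, 0, 0.98, -0.25, 0.5, 0, 1],
    [0, 0, 0.98, -0.25, 0.5, 0, 1],
    [0, 0, 0.98, -0.25, 0.5, 0, 1]
  ]
}}

```text
t: 24.5
eef_pos: [0.6167, 0.0273, 0.2331]
ee_rot: [-3.14, -0.001, 1.868]
contact_force: [-0.3, 0.5, 0.4]
grip_width: 0.0931
grip_force: 0.0
```

Emit:
{"name": "send_rows", "arguments": {
  "deltas": [
    [0, 0, 0.98, -0.25, 0.5, 0, 1],
    [0, 0, 0.98, -0.25, 0.5, 0, 1],
    [0, 0, 0.98, -0.25, 0.5, 0, 1],
    [0, 0, 0.98, -0.25, 0.5, 0, 1],
    [0, 0, 0.98, -0.25, 0.5, 0, 1]
  ]
}}

```text
t: 25.0
eef_pos: [0.5792, 0.1022, 0.2332]
ee_rot: [-3.14, -0.001, 2.295]
contact_force: [0.8, -0.3, 0.2]
grip_width: 0.0931
grip_force: 0.0
```

Emit:
{"name": "send_rows", "arguments": {
  "deltas": [
    [0, 0, 0.98, -0.25, 0.5, 0, 1],
    [0, 0, 0.98, -0.25, 0.5, 0, 1],
    [0, 0, 0.98, -0.25, 0.5, 0, 1],
    [0, 0, 0.98, -0.25, 0.5, 0, 1],
    [0, 0, 0.98, -0.25, 0.5, 0, 1]
  ]
}}

```text
t: 25.5
eef_pos: [0.5417, 0.1772, 0.2332]
ee_rot: [-3.14, -0.001, 2.723]
contact_force: [-0.6, -0.8, 0.1]
grip_width: 0.093
grip_force: 0.0
```

Emit:
{"name": "send_rows", "arguments": {
  "deltas": [
    [0, 0, 0.98, -0.25, 0.5, 0, 1],
    [0, 0, 0.98, -0.25, 0.5, 0, 1],
    [0, 0, 0.98, -0.25, 0.5, 0, 1],
    [0, 0, 0.98, -0.25, 0.5, 0, 1],
    [0, 0, 0.98, -0.25, 0.5, 0, 1]
  ]
}}

```text
t: 26.0
eef_pos: [0.5042, 0.2521, 0.2332]
ee_rot: [-3.141, -0.002, -3.133]
contact_force: [0.4, 0.0, -0.6]
grip_width: 0.0927
grip_force: 0.0
```

Emit:
{"name": "send_rows", "arguments": {
  "deltas": [
    [0, 0, 0.98, -0.25, 0.5, 0, 1],
    [0, 0, 0.98, -0.25, 0.5, 0, 1],
    [0, 0, 0.98, -0.25, 0.5, 0, 1],
    [0, 0, 0.98, -0.25, 0.5, 0, 1],
    [0, 0, 0.98, -0.25, 0.4, 0, 1]
  ]
}}

```text
t: 26.5
eef_pos: [0.4667, 0.3242, 0.2332]
ee_rot: [-3.141, -0.002, -2.705]
contact_force: [-0.4, 1.2, -0.6]
grip_width: 0.0929
grip_force: 0.0
```

Emit:
{"name": "send_rows", "arguments": {
  "deltas": [
    [0, 0, 0, 0, 0, 0, 1],
    [0, 0, 0, 0, 0, 0, 1]
  ]
}}

```text
t: 26.7
eef_pos: [0.4673, 0.3234, 0.2338]
ee_rot: [-3.141, -0.001, -2.71]
contact_force: [0.1, -0.2, -0.2]
grip_width: 0.0929
grip_force: 0.0
```

```bash
python3 look.py w8; python3 - <<'E'
from h import *
import pickle
np.set_printoptions(precision=4,suppress=True)
W=pickle.load(open("w2.pkl","rb"))["wrist"]
b=atz(W,318,156,.117);a=atz(W,325.5,237,.117);print("w2",a,b,(a+b)/2,np.linalg.norm(a-b),np.degrees(np.arctan2(*(a-b)[1::-1])))
W=pickle.load(open("w8.pkl","rb"))["wrist"]
h=cv2.cvtColor(W["im"],cv2.COLOR_RGB2HSV).astype(int)
m=((h[...,0]>22)&(h[...,0]<32)&(h[...,1]>150)).astype(np.uint8);m[245:]=0
c=max(cv2.findContours(m,0,1)[0],key=cv2.contourArea);e=cv2.fitEllipse(cv2.convexHull(c));print("plate",e,atz(W,*e[0],.071))
r=(((h[...,0]<6)|(h[...,0]>174))&(h[...,1]>160)&(h[...,2]>110)).astype(np.uint8);r[245:]=0;r[:,:250]=0;r[:,400:]=0
p=np.argwhere(r)[:,::-1];print(p.min(0),p.max(0))
for v in range(p[:,1].min(),p[:,1].max()+1,6):
    x=p[p[:,1]==v,0]
    if len(x): print(v,x.min(),x.max())
E
```

```text
[0.4677 0.3231 0.2345] [-3.1414 -0.0004 -2.7105] [ 0.5598 -0.1199  1.6517 -0.0001  1.6102 -1.4421] 26.85 0.09309495356665536 0.0
w2 [0.51   0.3431 0.117 ] [0.4285 0.3037 0.117 ] [0.4693 0.3234 0.117 ] 0.09054060191911222 25.78826619726488
plate ((320.3563232421875, 189.41098022460938), (105.4105224609375, 108.6717529296875), 93.30998229980469) [0.4667 0.3211 0.071 ]
[303 159] [338 234]
159 314 325
165 311 327
171 312 327
177 312 328
183 307 334
189 304 337
195 303 338
201 304 337
207 308 333
213 313 328
219 314 328
225 314 328
231 314 328
```

Emit:
{"name": "send_rows", "arguments": {
  "deltas": [
    [0, 0, 0.1, 0.04, -0.02, -1, 1],
    [0, 0, 0, 0, 0, -1, 0.8],
    [0, 0, 0, 0, 0, -1, 0.6],
    [0, 0, 0, 0, 0, -1, 0.5],
    [0, 0, 0, 0, 0, -0.68, 0.4]
  ]
}}

```text
t: 27.35
eef_pos: [0.4683, 0.3222, 0.0922]
ee_rot: [-3.141, -0.002, -2.702]
contact_force: [0.0, -0.4, 0.1]
grip_width: 0.0658
grip_force: 0.0
```

Emit:
{"name": "send_rows", "arguments": {
  "deltas": [
    [0, 0, 0, 0, 0, 0, 0.4],
    [0, 0, 0, 0, 0, 0, 0],
    [0, 0, 0, 0, 0, 0, 0],
    [0, 0, 0, 0, 0, 0, 0],
    [0, 0, 0, 0, 0, 0, 0]
  ],
  "newtons": 30
}}

```text
t: 27.85
eef_pos: [0.4689, 0.3233, 0.0954]
ee_rot: [3.141, 0.001, -2.7]
contact_force: [-0.2, -0.1, -0.2]
grip_width: 0.0256
grip_force: 0.0
```

Emit:
{"name": "send_rows", "arguments": {
  "deltas": [
    [0, 0, 0, 0, 0, 0, 0],
    [0, 0, 0, 0, 0, 0, 0]
  ]
}}

```text
t: 28.05
eef_pos: [0.4691, 0.3225, 0.095]
ee_rot: [-3.14, 0.001, -2.7]
contact_force: [0.9, -6.3, 3.1]
grip_width: 0.0175
grip_force: 30.0
```

Now turn back −75°.

Emit:
{"name": "send_rows", "arguments": {
  "deltas": [
    [0, 0, -0.5, 0, 0, 0, 0],
    [0, 0, -1, 0, 0, 0, 0],
    [0, 0, -1, 0, 0, 0, 0],
    [0, 0, -1, 0, 0, 0, 0],
    [0, 0, -1, 0, 0, 0, 0]
  ]
}}

```text
t: 28.55
eef_pos: [0.469, 0.3232, 0.0951]
ee_rot: [3.141, 0.001, -3.096]
contact_force: [2.2, 0.6, 1.9]
grip_width: 0.0175
grip_force: 30.0
```

Emit:
{"name": "send_rows", "arguments": {
  "deltas": [
    [0, 0, -1, 0, 0, 0, 0],
    [0, 0, -1, 0, 0, 0, 0],
    [0, 0, -1, 0, 0, 0, 0],
    [0, 0, -1, 0, 0, 0, 0],
    [0, 0, -1, 0, 0, 0, 0]
  ]
}}

```text
t: 29.05
eef_pos: [0.4691, 0.3238, 0.0951]
ee_rot: [3.139, 0.001, 2.751]
contact_force: [4.0, 7.0, 0.0]
grip_width: 0.0178
grip_force: 29.9
```

Emit:
{"name": "send_rows", "arguments": {
  "deltas": [
    [0, 0, -1, 0, 0, 0, 0],
    [0, 0, -1, 0, 0, 0, 0],
    [0, 0, -1, 0, 0, 0, 0],
    [0, 0, -1, 0, 0, 0, 0],
    [0, 0, -1, 0, 0, 0, 0]
  ]
}}

```text
t: 29.55
eef_pos: [0.4695, 0.3245, 0.0951]
ee_rot: [3.137, -0.001, 2.315]
contact_force: [9.3, 11.3, -3.3]
grip_width: 0.0178
grip_force: 29.9
```

Emit:
{"name": "send_rows", "arguments": {
  "deltas": [
    [0, 0, -0.2, 0, 0, 0, 0],
    [0, 0, 0, 0, 0, 0, 0],
    [0, 0, 0, 0, 0, 0, 0]
  ]
}}

```text
t: 29.85
eef_pos: [0.4695, 0.3244, 0.0951]
ee_rot: [3.137, -0.001, 2.301]
contact_force: [9.2, 12.9, -3.3]
grip_width: 0.0176
grip_force: 30.0
```

Emit:
{"name": "send_rows", "arguments": {
  "deltas": [
    [0, 0, 0, 0, 0, 0, 0.5],
    [0, 0, 0, 0, 0, 0, 0.6],
    [0, 0, 0, 0, 0, 0, 0.8],
    [0, 0, 0, 0, 0, 0, 1],
    [0, 0, 0, 0, 0, 0, 1]
  ]
}}

```text
t: 30.35
eef_pos: [0.4686, 0.323, 0.0944]
ee_rot: [-3.141, 0.0, 2.301]
contact_force: [0.3, 0.0, -0.1]
grip_width: 0.0533
grip_force: 0.0
```

Emit:
{"name": "send_rows", "arguments": {
  "deltas": [
    [0, 0, 0, 0, 0, 1, 1],
    [0, 0, 0, 0, 0, 1, 1],
    [0, 0, 0, 0, 0, 1, 1],
    [0, 0, 0, 0, 0, 1, 1],
    [0, 0, 0, 0, 0, 1, 1]
  ]
}}

```text
t: 30.85
eef_pos: [0.4685, 0.323, 0.2457]
ee_rot: [3.142, 0.0, 2.301]
contact_force: [0.4, -0.3, -0.4]
grip_width: 0.0912
grip_force: 0.0
```

Emit:
{"name": "send_rows", "arguments": {
  "deltas": [
    [0, 0, 0, 0, 0, 0, 1],
    [0, 0, 0, 0, 0, 0, 1]
  ]
}}

```text
t: 31.05
eef_pos: [0.4687, 0.3231, 0.2447]
ee_rot: [3.141, 0.0, 2.301]
contact_force: [-0.4, 0.2, -1.8]
grip_width: 0.0929
grip_force: 0.0
```

```bash
python3 look.py w9; python3 - <<'E'
from h import *
import pickle
D=pickle.load(open("w9.pkl","rb"))
a=cv2.resize(D["wrist"]["im"][110:270,240:400,::-1],(390,390),interpolation=cv2.INTER_CUBIC)
b=cv2.resize(D["scene"]["im"][180:310,290:420,::-1],(390,390),interpolation=cv2.INTER_CUBIC)
cv2.imwrite("pics/c4.png",np.hstack([a,b]))
E
```

```text
[0.4683 0.3229 0.2431] [-3.1399 -0.0003  2.3007] [ 0.5588 -0.1197  1.6377 -0.      1.6254 -0.1711] 31.2 0.09297756615909149 0.0
```

View pics/c4.png

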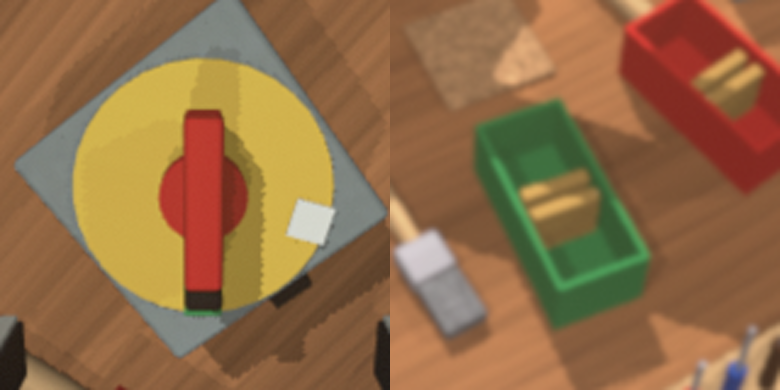

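The last picture shows the pointer end at (203,300) over the green mark and the white mark free at (311,222). The stand is upright and crosswise in the green tote at (560,205), like the one in the red tote.

```bash
python3 -c "
from plant import job_done
print(job_done())"
```

```text
the job is handed in; nothing more can be done
None
```

The job is handed in at about 31 s. The isolator was switched off first, the stand went from the lane to the cork pad, was let go and re-gripped the other way, and was lowered upright and crosswise into the green tote. The handle is back fully on.

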